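# Shut the drying box on a plaster mould

## Robot

A 6-joint arm with a two-finger parallel gripper is mounted at the origin on a cart in front of the work surface, level with it; the furniture and walls round the work are solid. World frame = base frame: x ahead of the robot, y to its left, z up, the work surface at z = 0. Lengths are in m, angles in degrees, forces in N, time in s.
With the tool pointing down it reaches from about 0.3 to 0.85 m from the base axis. Payload 4.2 kg.
Tool frame: the origin (TCP) lies where the fingers leave the gripper's body, on its centre line; the fingertips stand 78 mm ahead of it and the grasp point (between the pads) lies 60 mm ahead of it; z points along the fingers, y is the line along which they close (so a half turn about z gives the same grasp; the last joint's range is limited). The gripper opens to 91 mm and grips with 3 to 60 N. Pads are 32 mm wide; open, the fingers measure 118 mm over their backs; the gripper's body (76 mm by 178 mm) begins 60 mm behind the grasp point.
Start: joints at [-77.578, 18.312, 89.639, -0, 72.044, -1.146], TCP at [0.135, -0.559, 0.292] pointing down, gripper open.
Joint ranges: [-177.97, 177.97], [-48.28, 115.42], [12.27, 149.76], [-77.06, 257.06], [2.81, 150.46], [-146.56, 146.56]. Speed limits (degrees/s): [147.25, 147.25, 180, 180, 180, 180].

## Interface

Orientations are given as a 3x3 rotation matrix whose columns are the frame's x, y, z axes.
In Python, from rig import ctrl, imaging, job_done gives the robot as it stands.
- The arm moves only by the tool servo_tool, never from a script. Its argument "moves" is a list of rows, each a list of 6 numbers: the shift along the tool's x, y, z in m, then the turn, a rotation vector about the tool's x, y, z in degrees. In form: [[tx, ty, tz, wx, wy, wz], ...]. A call has 1 to 20 rows; each row is the pose to reach, as a shift and turn from the pose commanded when the call began, along the tool's axes at that moment; what a row does not reach only later rows make up. A row lasts 1/12 s, in which the tool goes at most 41.7 mm and 7.16 degrees, less where a joint would pass 70% of its speed; a pose out of reach is approached as far as the arm can. A call with a gripper value outside its range is refused whole. "grip" is the opening in per cent of the stroke, from 0 (shut) to 100 (fully open), set as the call begins (left out, the last holds). The fingers move at their own pace and stop on an object; the grip force is fixed at half the most. Time passes only in rows, so rows that repeat a pose let the fingers close. It gives the time, the measured TCP pose, the force, the opening and the grip force at its end, in the units of the state.
- ctrl.observe(): the state, without advancing time (a new reading comes with each control period).
- imaging.grab_frame(name): name is "scene" or "top" or "wrist"; returns the picture (480x640x3 uint8, red, green, blue); there is no depth.
- imaging.camera_params(name): a dict with "vertical_fov" (degrees; the focal length in pixels is half the picture's height over the tangent of half this angle, whatever the lens; pixels are square), "cx", "cy" (the principal point, pixels), "k1" (the pictures are not rectified: a ray, as slopes to the right and down, at radius r is drawn at 1 + k1 r^2 times it, then the intrinsics apply), "rvec" (rotation vector, rad) and "tvec" (3), from world to camera coordinates, as OpenCV has them. Camera axes: x right, y down, z forward; pixel columns grow to the right and rows downward; lengths in m; the calibration is good to about 2 mm. A picture is of the moment at which its call begins: read the wrist's pose just before it. camera_params takes no time and is no camera call; for the wrist camera it gives the pose at the moment of the call.
- job_done(): hands the job in; it is judged then, once.
Trained networks look in the newest picture that a camera, given by its name, has taken for a name from the list of things; names that differ only in an ending like _2 or _b are one class to them, and where a whole thing is asked for, a point or a joint stands for the part that bears it (a point fixed in the world has none). Each returns a list of dicts, best first, with "confidence" (0 to 1); they miss things now and then, are a little off and sometimes report something else, mostly with a low value. They report only what shows in the picture. A call takes as long as a camera call. They do not tell look-alikes from the thing itself.
- imaging.look_for(label, camera): "uv" ([column, row] in pixels, amid what is visible of it).
- imaging.masks_of(label, camera): "pixels" (480x640 bool, what is visible of it) and "uv" ([column, row] in pixels, amid what is visible of it).
The state is a dict: "t": time; "q": joint angles; "joint_velocities": joint speeds; "tau": joint torques, N m; "tcp_pos": TCP position; "eef_rot": TCP orientation; "force": force on the tool from outside, world axes, zero at the start; "torque": the same for the moment, N m; "grip_width": finger opening in m; "grip_force": force on a finger pad.
Only numpy, scipy, OpenCV 4.12 (cv2) and the standard library are available. Lean on these libraries where they do the work, as an engineer would, in place of code of your own. Each camera call takes 0.05 s, during which the arm holds its last target. There are 200 camera calls.

## Task

The plaster mould half is sticking out of the doorway of the open-topped metal drying box. Push it in flat along the floor until it rests against the back wall, then swing the door round and press it shut gently until its sprung latch rides over the strike and snaps in, so that the door stays shut by itself. Do not slam or force the door, and leave the other things on the bench where they are.

Things in the scene. Friction and masses are not known exactly. Their poses are not given: they have to be found in the camera images.
- drying_box: Fixed open-topped box of bare sheet steel, 4 mm walls, rim 63 mm above the bench. Origin on the bench; x axis points from the doorway to the back wall, y to the hinge side, z up. Base plate 4 mm thick, x -115 to 50, y -134 to 122 mm (its front part is a sill). Inner faces: back x = 45, sides y = 98 and -95 mm; side walls start at x = -55 (left) and -33 mm (right).
- home (a point): Where the mould's centre lies when home against the back wall: 9 mm behind the box's origin in x, 17 mm above the bench, in the middle of the width. Axes as the box's.
- strike_nominal (a point): Middle setting of the axis of the strike roller, a small upright steel roller (8 mm) that the bolt rides over, 45 mm above the bench; axes as the box's. Its dark steel bracket (44 mm along x, 62 mm high, just beyond the free edge of the shut door) also carries a rubber buffer. Screwed down through slots, roller and buffer really stand up to 14 mm nearer or farther along x, differently each time and not measured.
- door (a joint): Door angle in rad: 0 parallel to the back wall, positive open (swung out to -x of the box); starts 1.15 to 1.40. The hinge spring pulls it to about 1.28 with 0.2 N m/rad, friction 0.04 N m, damped: unless latched it springs open again. The bevel meets the strike at 0.01 to 0.16; it snaps in, and then rests, somewhere from -0.075 to +0.09 depending on the strike. Shutting faster than 3 rad/s is slamming.
- door_hinge (a point): Point on the door's upright hinge axis, 34 mm above the bench, half-way up the door; in the box's frame at x = -70, y = +100 mm. The door is a 10 mm thick plain steel leaf centred on this axis, 195 mm from the axis to its free edge, reaching from 9 to 59 mm above the bench.
- door_push (a point): Point on the door's plain outer face 145 mm from the hinge axis, half-way up; a good place to push. x: closing direction, normal to the door (the box's x at angle 0); y: along the door to the hinge; z up. Pushed here, riding over the strike takes about 6 to 10 N; the last 4 mm squeeze the rubber buffer (2 to 3 N per mm) and it snaps in at 9 to 11 N. Less leaves it unlatched. Over 15 N on box or door is forcing it.
- door_edge (a point): Middle of the door's free edge at the latch, 195 mm from the hinge axis, 45 mm above the bench, axes as point door_push. A brass bolt with a 45 degree bevel on its inner side sticks out here by 14 mm, sprung outwards with 3 to 5 N; its small thumb pin stands 8 mm above the door, 187 mm from the hinge axis.
- mould_mid (a point): Centre (half-way up) of the loose mould half in the doorway: pale plaster block 72 (its x) by 84 (its y) by 26 mm high, 0.14 to 0.28 kg, flat on the base plate, its x axis within about 0.12 rad of the box's. Starts with its centre at x = -40 to -55, y = -15 to +15 mm in the box's frame, in the way of the door.
- tape_roll: Bystander: roll of masking tape lying flat, 88 mm across, 25 high, origin under its centre.
- spare_half: Bystander: another pale plaster mould half, 80 x 88 x 24 mm, lying on the bench left of the box, origin under its centre.
- jar: Bystander: amber glass jar with a black lid, 58 mm across, 70 high, origin under its centre.
- plier: Bystander: black pliers lying flat, 108 x 144 x 14 mm, origin under its centre.
- pen: Bystander: black marker pen lying flat, origin under its centre.
Things that resemble listed ones, but are neither listed nor needed, are in the scene too. Leave any red look-alike of the part that bears mould_mid alone.

How it is judged:
By the outcome, as a careful person would: the job done as asked, in the order asked, and still so for the second after the job is handed in, with the robot touching nothing.
It also fails if it takes over 69 s, if anything falls off the work surface, if the arm or the gripper's body presses on something with over 40 N, if the wrist force passes 120 N, or if a joint passes its speed limit or range.

## Working session

There is one attempt and no reset: what is moved stays moved. The work goes in short steps, Python scripts to look and compute and a tool call to move; the robot and the scene stay as the last step left them, time stands still between calls to the robot, and variables do not carry over. Pictures are saved under pics/ and viewed, at most 10 in all, crops included, and the job is handed in when it is done.

Besides the shell and the picture viewer there is one more tool, called after ">>>" as name(argument=value, ...), one argument or row to a line, values as JSON. servo_tool: Moves the arm, as the interface text tells. Its arguments: {"type":"object","properties":{"moves":{"type":"array","items":{"type":"array","items":{"type":"number"}}},"grip":{"type":"number"}},"required":["moves"]}

```bash
mkdir -p pics; ls; cat > h.py <<'E'
import numpy as np, cv2
from rig import ctrl, imaging
def save(cam,name):
    im=imaging.grab_frame(cam); cv2.imwrite(f'pics/{name}.png',im[:,:,::-1]); return im
def cam(name):
    p=imaging.camera_params(name); f=240/np.tan(np.radians(p['vertical_fov'])/2)
    R=cv2.Rodrigues(np.array(p['rvec'],float))[0]; t=np.array(p['tvec'],float).ravel()
    return f,p['cx'],p['cy'],p['k1'],R,t
def K(c): return np.array([[c[0],0,c[1]],[0,c[0],c[2]],[0,0,1.]])
def world(name,uv,z,c=None):
    c=c or cam(name); uv=np.asarray(uv,float).reshape(-1,1,2)
    s=cv2.undistortPoints(uv,K(c),np.array([c[3],0,0,0,0.])).reshape(-1,2)
    d=np.c_[s,np.ones(len(s))]@c[4]; o=-c[4].T@c[5]
    return o+d*((z-o[2])/d[:,2])[:,None]
def proj(name,P,c=None):
    c=c or cam(name)
    return cv2.projectPoints(np.asarray(P,float).reshape(-1,1,3),cv2.Rodrigues(c[4])[0],c[5],K(c),np.array([c[3],0,0,0,0.]))[0].reshape(-1,2)
E
python3 - <<'E'
from h import *
save('top','top0');save('scene','scene0')
for n in ['drying_box','door','mould_mid','spare_half','jar','tape_roll','plier','pen']:
    for d in imaging.masks_of(n,'top')[:3]:
        m=d['pixels'].astype(np.uint8); r=cv2.minAreaRect(cv2.findNonZero(m))
        print(n,round(d['confidence'],2),np.round(d['uv']),int(m.sum()),np.round(cv2.boxPoints(r)).tolist(), world('top',d['uv'],0.03).round(3).tolist())
print(ctrl.observe()['t'], ctrl.observe()['eef_rot'])
E
```

```text
pics
drying_box 0.6 [298. 230.] 5463 [[253.0, 312.0], [273.0, 190.0], [367.0, 205.0], [347.0, 327.0]] [[0.637, 0.072, 0.03]]
drying_box 0.24 [275. 286.] 380 [[270.0, 240.0], [278.0, 239.0], [284.0, 316.0], [276.0, 316.0]] [[0.489, 0.13, 0.03]]
door 0.98 [276. 281.] 510 [[268.0, 237.0], [278.0, 237.0], [285.0, 315.0], [276.0, 316.0]] [[0.502, 0.128, 0.03]]
mould_mid 0.75 [313. 237.] 868 [[297.0, 247.0], [302.0, 219.0], [334.0, 225.0], [329.0, 253.0]] [[0.618, 0.033, 0.03]]
mould_mid 0.72 [373. 305.] 881 [[357.0, 291.0], [384.0, 291.0], [384.0, 323.0], [357.0, 323.0]] [[0.438, -0.121, 0.03]]
mould_mid 0.68 [404. 250.] 822 [[385.0, 258.0], [403.0, 231.0], [425.0, 245.0], [407.0, 272.0]] [[0.581, -0.206, 0.03]]
spare_half 0.87 [222. 270.] 1056 [[205.0, 253.0], [240.0, 253.0], [240.0, 284.0], [205.0, 284.0]] [[0.531, 0.268, 0.03]]
tape_roll 0.83 [197. 232.] 795 [[174.0, 227.0], [198.0, 204.0], [222.0, 228.0], [199.0, 252.0]] [[0.633, 0.339, 0.03]]
plier 0.89 [232. 209.] 462 [[201.0, 213.0], [206.0, 199.0], [259.0, 215.0], [255.0, 229.0]] [[0.695, 0.247, 0.03]]
pen 0.75 [182. 319.] 206 [[162.0, 320.0], [211.0, 319.0], [211.0, 323.0], [162.0, 325.0]] [[0.405, 0.368, 0.03]]
0.5 [[ 9.72088690e-01  2.34613679e-01 -6.38885171e-06]
 [ 2.34613678e-01 -9.72088690e-01 -9.97107567e-06]
 [-8.54988123e-06  8.19385789e-06 -1.00000000e+00]]
```

```bash
python3 - <<'E'
import cv2
im=cv2.imread('pics/top0.png')[170:350,150:450]
cv2.imwrite('pics/top0c.png',cv2.resize(im,(800,480),interpolation=cv2.INTER_CUBIC))
E
```

```text
(no output)
```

View pics/top0c.png

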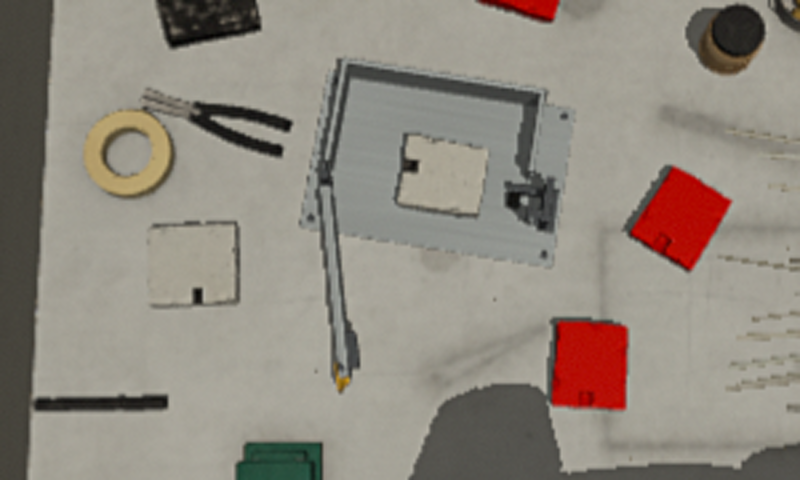

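View pics/scene0.png

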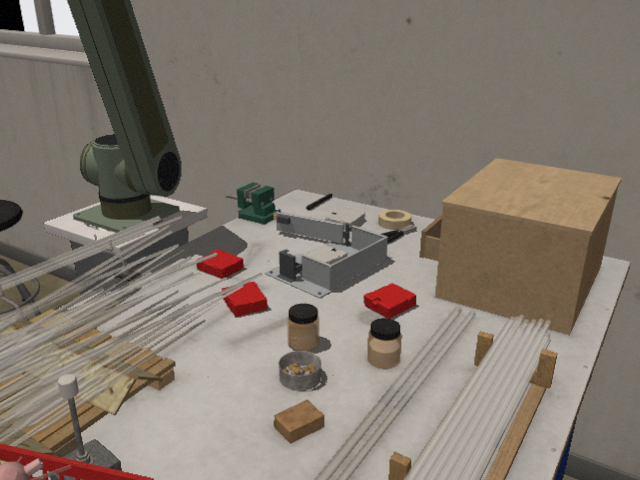

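The top view shows the box with its hinge on the left at crop (325,178) and the door free edge at (342,385). The pale mould is in the doorway at (442,175). The spare half, tape and pliers are to the left, and the red look-alikes are to the right. Next I'll fit the box pose.

```bash
cat > fit.py <<'E'
from h import *
from scipy.optimize import least_squares
def fit(camname,obj,uv,x0,c=None):
    c=c or cam(camname); obj=np.array(obj)/1000.
    def W(p): 
        a=p[2]; R=np.array([[np.cos(a),-np.sin(a),0],[np.sin(a),np.cos(a),0],[0,0,1]])
        return obj@R.T+[p[0],p[1],0]
    r=least_squares(lambda p:(proj(camname,W(p),c)-uv).ravel(),x0,loss='soft_l1')
    return r.x,r.fun.reshape(-1,2)
def tobox(p,P):
    a=p[2]; d=np.asarray(P)[...,:2]-p[:2]
    return np.stack([d[...,0]*np.cos(a)+d[...,1]*np.sin(a),-d[...,0]*np.sin(a)+d[...,1]*np.cos(a)],-1)
def toworld(p,b):
    a=p[2]; b=np.asarray(b)
    return np.stack([p[0]+b[...,0]*np.cos(a)-b[...,1]*np.sin(a),p[1]+b[...,0]*np.sin(a)+b[...,1]*np.cos(a)],-1)
E
python3 - <<'E'
from fit import *
obj=[[-115,-134,4],[50,-134,4],[49,-99,63],[49,102,63],[-115,122,4]]
cr=np.array([[552,266],[575,108],[546,90],[338,58],[301,226]],float)
uv=cr*.375+[150,170]-.3
p,res=fit('top',obj,uv,[.64,.05,-.15]); print(p,res.round(1).tolist())
w=lambda cp,z:world('top',np.array(cp,float)*.375+[150,170]-.3,z)
hz=w([[322,178],[341,378]],.059); b=tobox(p,hz); print('door top pts box',b, np.hypot(*(b[1]-b[0])))
m=w([[407,133],[488,149],[478,215],[397,206]],.03); b=tobox(p,m); print('mould',b.round(4).tolist(),b.mean(0))
print('home world',toworld(p,[.009,.0015]),'hinge',toworld(p,[-.07,.1]))
E
```

```text
[ 0.66928149  0.02987595 -0.16198328] [[0.1, 0.2], [-0.0, 0.0], [-0.4, -0.7], [1.6, -0.2], [-0.7, 0.5]]
door top pts box [[-0.07245683  0.10112101]
 [-0.25878766  0.05019569]] 0.1931646187565908
mould [[-0.0085, 0.0291], [-0.0122, -0.053], [-0.0797, -0.0532], [-0.0831, 0.0269]] [-0.04588411 -0.01252136]
home world [0.67840559 0.02990483] hinge [0.61632542 0.1398562 ]
```

>>> servo_tool(
  moves=[
    [0.13,-0.125,0.01,0,0,6],
    [0.25,-0.25,0.02,0,0,12],
    [0.38,-0.375,0.03,0,0,18],
    [0.506,-0.5,0.04,0,0,22.85],
    [0.506,-0.5,0.04,0,0,22.85],
    [0.506,-0.5,0.04,0,0,22.85],
    [0.506,-0.5,0.04,0,0,22.85],
    [0.506,-0.5,0.04,0,0,22.85],
    [0.506,-0.5,0.04,0,0,22.85],
    [0.506,-0.5,0.04,0,0,22.85],
    [0.506,-0.5,0.04,0,0,22.85],
    [0.506,-0.5,0.04,0,0,22.85],
    [0.506,-0.5,0.04,0,0,22.85],
    [0.506,-0.5,0.04,0,0,22.85],
    [0.506,-0.5,0.04,0,0,22.85],
    [0.506,-0.5,0.04,0,0,22.85],
    [0.506,-0.5,0.04,0,0,22.85],
    [0.506,-0.5,0.04,0,0,22.85],
    [0.506,-0.5,0.04,0,0,22.85],
    [0.506,-0.5,0.04,0,0,22.85],
  ],
  grip=50,
)

```text
t: 2.17
tcp_pos: [0.509, 0.0457, 0.2519]
eef_rot: [[0.987, -0.16, -0.001], [-0.16, -0.987, -0.001], [-0.001, 0.001, -1.0]]
force: [-0.6, 0.2, 0.2]
grip_width: 0.0457
grip_force: 0.0
```

```bash
python3 - <<'E'
from h import *
s=ctrl.observe(); print(s['t'],s['tcp_pos'],s['eef_rot'],s['force'],s['grip_width'])
c=cam('wrist'); save('wrist','w1')
import pickle; pickle.dump(c,open('w1.pkl','wb')); print(-c[4].T@c[5], c[4][2])
E
```

```text
2.1667 [0.50903504 0.04566854 0.25194174] [[ 9.87068602e-01 -1.60293633e-01 -1.23536556e-03]
 [-1.60294636e-01 -9.87068920e-01 -7.59763767e-04]
 [-1.09760566e-03  9.47961433e-04 -9.99998948e-01]] [-0.63882859  0.21140257  0.23718175] 0.04567459129128316
[0.58440788 0.03417687 0.34389497] [-0.26764876  0.04278762 -0.96256603]
```

View pics/w1.png

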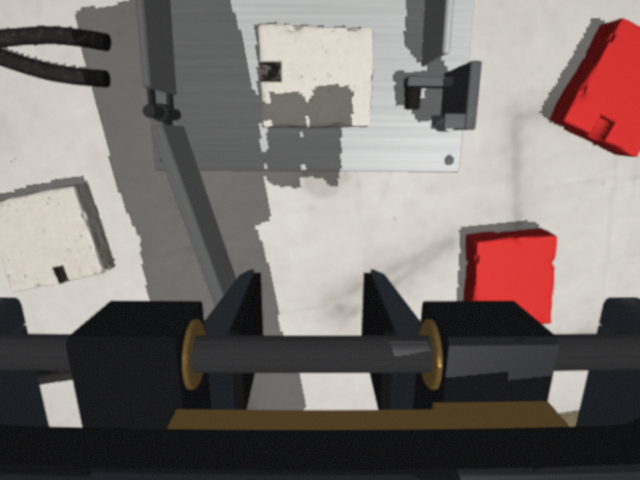

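The wrist view shows the sill corners at (157,171) and (459,171), and the hinge at about (162,112). The mould's top face runs from (261,26) to (370,126), and the strike bracket is at (440,95).

```bash
python3 - <<'E'
from fit import *
import pickle; c=pickle.load(open('w1.pkl','rb'))
S=world('wrist',[[157,171],[459,171]],.004,c); print(S)
p=np.array([.6693,.0299,-.162]); print('sill in box(top fit)',tobox(p,S))
a=np.arctan2(*(S[0]-S[1])[:2][::-1])-np.pi/2; print('yaw',a,'len',np.hypot(*(S[0]-S[1])[:2]))
q=np.array([0,0,a]); q[:2]=S[:,:2].mean(0)-toworld(q,[-.115,-.006]); print('box wrist fit',q)
for P in (p,q):
  b=tobox(P,world('wrist',[[261,26],[372,29],[369,126],[263,126]],.03,c)); print('mould',b.round(4).tolist(),b.mean(0))
  print('hinge',tobox(P,world('wrist',[[163,112]],.055,c)))
  print('finger target y', toworld(P,[-.11,0]))
  s=ctrl.observe(); print('tcp box',tobox(P,s['tcp_pos']))
E
```

```text
[[ 0.5751001   0.16694312  0.004     ]
 [ 0.5345403  -0.08287038  0.004     ]]
sill in box(top fit) [[-0.11507052  0.12005505]
 [-0.11480625 -0.13302955]]
yaw -0.1609558029403244 len 0.25308473838773843
box wrist fit [ 0.66929534  0.02952872 -0.1609558 ]
mould [[-0.0108, 0.0265], [-0.0127, -0.0523], [-0.0794, -0.0525], [-0.0795, 0.0269]] [-0.04562264 -0.01284622]
hinge [[-0.07032447  0.09263557]]
finger target y [0.56074027 0.04764216]
tcp box [-0.16084842 -0.01094041]
mould [[-0.0109, 0.0269], [-0.0128, -0.0519], [-0.0795, -0.052], [-0.0796, 0.0274]] [-0.04569094 -0.01243135]
hinge [[-0.0702826   0.09307618]]
finger target y [0.56071714 0.04715751]
tcp box [-0.16091466 -0.01040522]
```

>>> servo_tool(
  moves=[
    [0.005,0.002,0.035,0,0,0],
    [0.012,0.002,0.075,0,0,0],
    [0.02,0.002,0.115,0,0,0],
    [0.026,0.002,0.145,0,0,0],
    [0.026,0.002,0.162,0,0,0],
    [0.03,0.002,0.162,0,0,0],
    [0.04,0.002,0.162,0,0,0],
    [0.05,0.002,0.162,0,0,0],
    [0.055,0.002,0.162,0,0,0],
    [0.058,0.002,0.162,0,0,0],
    [0.061,0.002,0.162,0,0,0],
    [0.063,0.002,0.162,0,0,0],
    [0.065,0.002,0.162,0,0,0],
    [0.067,0.0015,0.162,0,0,0],
    [0.069,0.001,0.162,0,0,0],
    [0.069,0.001,0.162,0,0,0],
  ],
)

```text
t: 3.55
tcp_pos: [0.5778, 0.0338, 0.0902]
eef_rot: [[0.987, -0.161, 0.001], [-0.161, -0.987, -0.0], [0.001, -0.0, -1.0]]
force: [-0.6, -0.2, 0.5]
grip_width: 0.0457
grip_force: 0.3
```

>>> servo_tool(
  moves=[
    [0.003,-0.001,0,0,0,0],
    [0.006,-0.002,0,0,0,0],
    [0.009,-0.003,0,0,0,0],
    [0.012,-0.004,0,0,0,0],
    [0.015,-0.005,0,0,0,0],
    [0.018,-0.006,0,0,0,0],
    [0.021,-0.007,0,0,0,0],
    [0.024,-0.008,0,0,0,0],
    [0.027,-0.009,0,0,0,0],
    [0.03,-0.01,0,0,0,0],
    [0.033,-0.011,0,0,0,0],
    [0.036,-0.012,0,0,0,0],
    [0.038,-0.013,0,0,0,0],
    [0.038,-0.013,0,0,0,0],
  ],
)

```text
t: 4.72
tcp_pos: [0.6177, 0.0405, 0.0903]
eef_rot: [[0.987, -0.161, 0.001], [-0.161, -0.987, -0.0], [0.001, -0.0, -1.0]]
force: [-0.2, -0.2, 0.9]
grip_width: 0.0455
grip_force: 0.0
```

```bash
python3 - <<'E'
from fit import *
s=ctrl.observe(); p=np.array([.6693,.0297,-.1613]); print(s['t'],tobox(p,s['tcp_pos']),s['force'])
import pickle; c=cam('wrist'); save('wrist','w2'); pickle.dump(c,open('w2.pkl','wb'))
for d in imaging.masks_of('mould_mid','wrist')[:3]: print(d['confidence'],d['uv'],tobox(p,world('wrist',d['uv'],.03,c)))
E
```

```text
4.7167 [-0.05265319  0.00233177] [-0.16304282 -0.15191269  0.88274249]
0.7 [314.6, 187.8] [[0.00359983 0.00197323]]
```

View pics/w2.png

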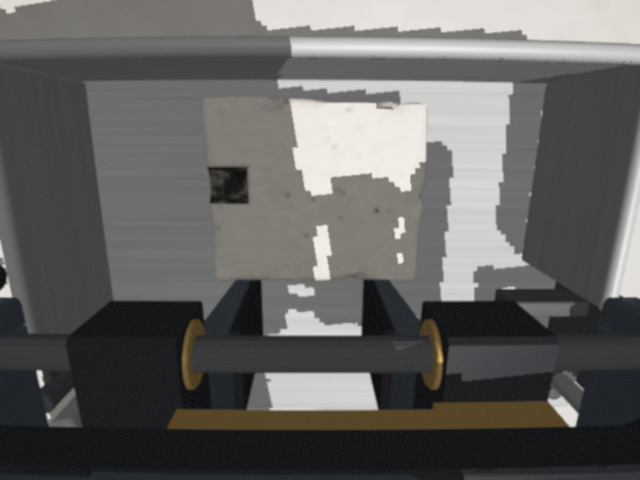

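The mould slid diagonally and is now centred (y about +2 mm) and square, roughly 8–9 mm short of the back wall. I'll creep it the rest of the way.

>>> servo_tool(
  moves=[
    [0.002,0,0,0,0,0],
    [0.003,0,0,0,0,0],
    [0.004,0,0,0,0,0],
    [0.005,0,0,0,0,0],
    [0.006,0,0,0,0,0],
    [0.0065,0,0,0,0,0],
    [0.007,0,0,0,0,0],
  ],
)

```text
t: 5.4
tcp_pos: [0.6239, 0.0392, 0.0903]
eef_rot: [[0.987, -0.161, -0.0], [-0.161, -0.987, -0.0], [-0.0, 0.0, -1.0]]
force: [-2.2, -0.4, 1.5]
grip_width: 0.0456
grip_force: 1.1
```

>>> servo_tool(
  moves=[
    [0.0005,0,0,0,0,0],
    [0.001,0,0,0,0,0],
    [0.001,0,0,0,0,0],
  ],
)

```text
t: 5.65
tcp_pos: [0.625, 0.039, 0.0902]
eef_rot: [[0.987, -0.161, 0.0], [-0.161, -0.987, -0.0], [0.0, 0.0, -1.0]]
force: [-3.3, 0.4, 1.2]
grip_width: 0.0458
grip_force: 1.0
```

>>> servo_tool(
  moves=[
    [0.0004,0,0,0,0,0],
    [0.0008,0,0,0,0,0],
    [0.001,0,0,0,0,0],
    [0.001,0,0,0,0,0],
  ],
)

```text
t: 5.98
tcp_pos: [0.6258, 0.0389, 0.0902]
eef_rot: [[0.987, -0.161, -0.0], [-0.161, -0.987, -0.0], [-0.0, 0.0, -1.0]]
force: [-3.3, -0.4, 1.6]
grip_width: 0.0455
grip_force: 1.3
```

>>> servo_tool(
  moves=[
    [0.0004,0,0,0,0,0],
    [0.0008,0,0,0,0,0],
    [0.001,0,0,0,0,0],
    [0.001,0,0,0,0,0],
  ],
)

```text
t: 6.32
tcp_pos: [0.626, 0.0389, 0.0902]
eef_rot: [[0.987, -0.161, -0.002], [-0.161, -0.987, 0.0], [-0.002, 0.0, -1.0]]
force: [-5.6, -0.1, 4.7]
grip_width: 0.0457
grip_force: 2.7
```

>>> servo_tool(
  moves=[
    [0.0004,0,0,0,0,0],
    [0.0006,0,0,0,0,0],
    [0.0006,0,0,0,0,0],
  ],
)

```text
t: 6.57
tcp_pos: [0.6261, 0.0389, 0.0902]
eef_rot: [[0.987, -0.161, -0.004], [-0.161, -0.987, 0.0], [-0.004, 0.0, -1.0]]
force: [-6.3, 2.2, 4.3]
grip_width: 0.0457
grip_force: 3.4
```

>>> servo_tool(
  moves=[
    [-0.003,0,0,0,0,0],
    [-0.012,0,0,0,0,0],
    [-0.035,0,0,0,0,0],
    [-0.05,0,-0.03,0,0,0],
    [-0.05,0,-0.07,0,0,0],
    [-0.05,0,-0.11,0,0,0],
    [-0.05,0,-0.15,0,0,0],
    [-0.05,0,-0.15,0,0,0],
  ],
)

```text
t: 7.23
tcp_pos: [0.5819, 0.047, 0.249]
eef_rot: [[0.987, -0.161, 0.019], [-0.161, -0.987, 0.001], [0.018, -0.004, -1.0]]
force: [1.3, -0.3, 0.2]
grip_width: 0.0458
grip_force: 0.0
```

```bash
python3 - <<'E'
from fit import *
s=ctrl.observe(); p=np.array([.6693,.0297,-.1613]); print(s['t'],s['tcp_pos'],tobox(p,s['tcp_pos']),s['force'])
import pickle; c=cam('wrist'); save('wrist','w3'); pickle.dump(c,open('w3.pkl','wb'))
for d in imaging.masks_of('mould_mid','wrist')[:3]:
    r=cv2.boxPoints(cv2.minAreaRect(cv2.findNonZero(d['pixels'].astype(np.uint8))))
    print(d['confidence'],d['uv'],tobox(p,world('wrist',r,.03,c)).round(4).tolist())
E
```

```text
7.2333 [0.5819451  0.04697652 0.24903241] [-0.08899561  0.00302293] [ 1.27716435 -0.32833649  0.21879512]
0.74 [610.9, 189.1] [[-0.0685, -0.1868], [0.0086, -0.213], [-0.0196, -0.287], [-0.1013, -0.2636]]
0.72 [315.4, 107.5] [[0.0446, 0.0426], [0.0445, -0.0388], [-0.027, -0.0411], [-0.027, 0.0447]]
0.59 [553.5, 323.4] [[-0.1537, -0.1799], [-0.1485, -0.2033], [-0.2369, -0.236], [-0.2425, -0.2108]]
```

View pics/w3.png

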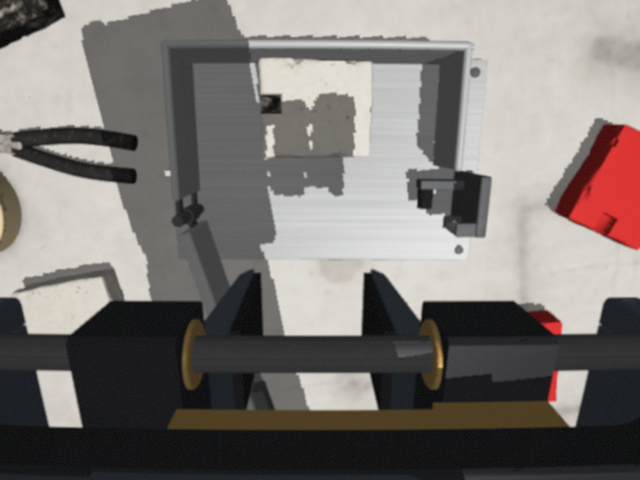

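The mould is home: x from −27 to 45 mm, centred at y = 2 mm, touching the back wall. Next I'll move over to the outer side of the door.

>>> servo_tool(
  moves=[
    [-0.02,-0.02,0,0,0,-7],
    [-0.04,-0.04,0,0,0,-14],
    [-0.06,-0.06,0,0,0,-21],
    [-0.08,-0.07,0,0,0,-28],
    [-0.1,-0.085,0,0,0,-35],
    [-0.12,-0.095,0,0,0,-42],
    [-0.129,-0.103,0,0,0,-49],
    [-0.129,-0.103,0,0,0,-56],
    [-0.129,-0.103,0,0,0,-63],
    [-0.129,-0.103,0,0,0,-70],
    [-0.129,-0.103,0,0,0,-77],
    [-0.129,-0.103,0,0,0,-84],
    [-0.129,-0.103,0,0,0,-91],
    [-0.129,-0.103,0,0,0,-98],
    [-0.129,-0.103,0,0,0,-105.5],
    [-0.129,-0.103,0,0,0,-105.5],
    [-0.129,-0.103,0,0,0,-105.5],
  ],
  grip=0,
)

```text
t: 8.75
tcp_pos: [0.4668, 0.1689, 0.2387]
eef_rot: [[-0.105, 0.994, -0.002], [0.994, 0.105, -0.001], [-0.001, -0.003, -1.0]]
force: [-0.5, 0.3, 0.4]
grip_width: 0.0008
grip_force: 0.0
```

```bash
python3 - <<'E'
from fit import *
s=ctrl.observe(); p=np.array([.6693,.0297,-.1613]); print(s['t'],s['tcp_pos'],tobox(p,s['tcp_pos']),np.degrees(np.arctan2(s['eef_rot'][1][0],s['eef_rot'][0][0])),s['force'],np.array(s['q']).round(1))
im=save('top','top2')
for d in imaging.masks_of('door','top')[:2]:
    r=cv2.boxPoints(cv2.minAreaRect(cv2.findNonZero(d['pixels'].astype(np.uint8)))); print(d['confidence'],r.tolist(),tobox(p,world('top',r,.04)).round(3).tolist())
cv2.imwrite('pics/top2c.png',cv2.resize(im[180:340,160:380,::-1],(800,582),interpolation=cv2.INTER_CUBIC))
E
```

```text
8.75 [0.46682916 0.1689445  0.23865189] [-0.22220551  0.1049199 ] 96.05188874434533 [-0.5002778   0.28766104  0.35079617] [ 18.6  13.8 104.3  -0.   62.   12.5]
0.92 [[264.35137939453125, 239.10812377929688], [273.9189453125, 237.51351928710938], [286.35137939453125, 312.1081237792969], [276.7838134765625, 313.7027282714844]] [[-0.078, 0.118], [-0.07, 0.094], [-0.256, 0.03], [-0.264, 0.053]]
```

View pics/top2c.png

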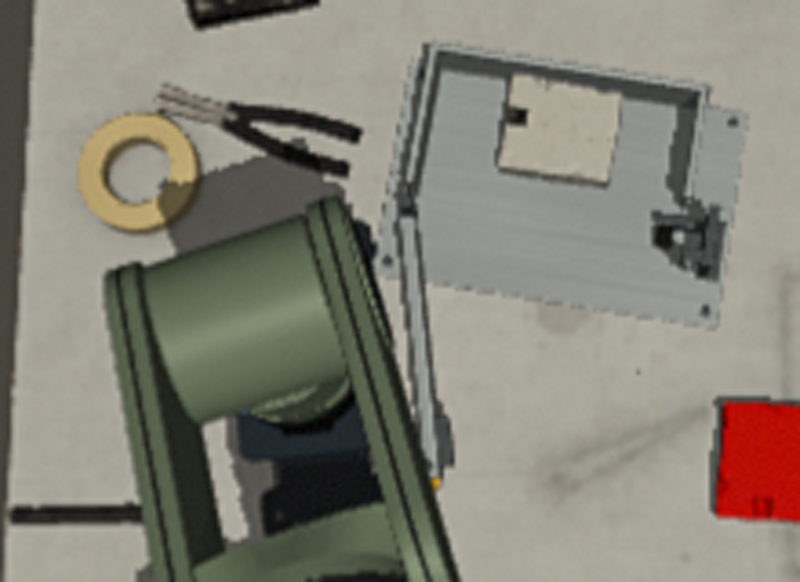

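>>> servo_tool(
  moves=[
    [0,0,0.035,0,0,0],
    [0,0,0.07,0,0,0],
    [0,0,0.105,0,0,0],
    [0,0,0.13,0,0,0],
    [0,0,0.139,0,0,0],
    [0,0,0.139,0,0,0],
  ],
)

```text
t: 9.35
tcp_pos: [0.4662, 0.1687, 0.0991]
eef_rot: [[-0.107, 0.994, -0.005], [0.994, 0.107, -0.002], [-0.001, -0.005, -1.0]]
force: [-0.0, -1.3, -0.1]
grip_width: 0.0004
grip_force: 0.0
```

```bash
cat > arc.py <<'E'
from fit import *
p=np.array([.6693,.0297,-.1613]); H=np.array([-.07,.1])
def C(th,off=.021,r=.145):
    n=np.array([np.cos(th),-np.sin(th)]); d=np.array([-np.sin(th),-np.cos(th)])
    return toworld(p,H+r*d-off*n), np.degrees(p[2]+np.pi-th)
def rows(ths,**k):
    s=ctrl.observe(); R=np.array(s['eef_rot']); t=np.array(s['tcp_pos']); y0=np.degrees(np.arctan2(R[1,0],R[0,0]))
    out=[]
    for th in ths:
        c,y=C(th,**k); d=R.T@np.array([*(c-t[:2]),0]); w=-((y-y0+180)%360-180)
        out.append([round(d[0],4),round(d[1],4),0,0,0,round(w,1)])
    return out
def where():
    s=ctrl.observe(); b=tobox(p,s['tcp_pos'])-H; R=s['eef_rot']; yaw=np.arctan2(R[1][0],R[0][0]); th=p[2]+np.pi-yaw
    n=np.array([np.cos(th),-np.sin(th)]); d=np.array([-np.sin(th),-np.cos(th)])
    print('t',s['t'],'tool th',th,'along',b@d,'off',b@n,'door th if touching',th-np.arctan2(b@n+.021,b@d),'z',s['tcp_pos'][2],'Fn',np.array(s['force'])[:2]@(toworld(p,n)-p[:2]),s['force'])
E
python3 - <<'E'
from arc import *
where(); print(rows(np.arange(1.40,.2,-.06)))
E
```

```text
t 9.35 tool th 1.3021095478914828 along 0.1460969461332251 off -0.04499918747576496 door th if touching 1.4649243788455462 z 0.09913639723257672 Fn 1.2991061524738359 [-0.02695259 -1.30953844 -0.10025922]
[[np.float64(-0.0099), np.float64(0.0038), 0, 0, 0, np.float64(5.6)], [np.float64(-0.0185), np.float64(0.002), 0, 0, 0, np.float64(2.2)], [np.float64(-0.0272), np.float64(0.0007), 0, 0, 0, np.float64(-1.3)], [np.float64(-0.036), np.float64(-0.0001), 0, 0, 0, np.float64(-4.7)], [np.float64(-0.0447), np.float64(-0.0004), 0, 0, 0, np.float64(-8.1)], [np.float64(-0.0535), np.float64(-0.0002), 0, 0, 0, np.float64(-11.6)], [np.float64(-0.0623), np.float64(0.0006), 0, 0, 0, np.float64(-15.0)], [np.float64(-0.071), np.float64(0.0019), 0, 0, 0, np.float64(-18.5)], [np.float64(-0.0796), np.float64(0.0037), 0, 0, 0, np.float64(-21.9)], [np.float64(-0.0881), np.float64(0.0061), 0, 0, 0, np.float64(-25.3)], [np.float64(-0.0964), np.float64(0.0089), 0, 0, 0, np.float64(-28.8)], [np.float64(-0.1045), np.float64(0.0122), 0, 0, 0, np.float64(-32.2)], [np.float64(-0.1124), np.float64(0.016), 0, 0, 0, np.float64(-35.6)], [np.float64(-0.1201), np.float64(0.0203), 0, 0, 0, np.float64(-39.1)], [np.float64(-0.1275), np.float64(0.025), 0, 0, 0, np.float64(-42.5)], [np.float64(-0.1346), np.float64(0.0302), 0, 0, 0, np.float64(-46.0)], [np.float64(-0.1414), np.float64(0.0358), 0, 0, 0, np.float64(-49.4)], [np.float64(-0.1479), np.float64(0.0418), 0, 0, 0, np.float64(-52.8)], [np.float64(-0.1539), np.float64(0.0481), 0, 0, 0, np.float64(-56.3)], [np.float64(-0.1596), np.float64(0.0548), 0, 0, 0, np.float64(-59.7)]]
```

>>> servo_tool(
  moves=[
    [-0.008,0.001,0,0,0,0],
    [-0.015,0.001,0,0,0,0],
    [-0.019,0.001,0,0,0,0],
    [-0.022,0.001,0,0,0,0],
    [-0.025,0.001,0,0,0,0],
    [-0.028,0.001,0,0,0,-1.5],
    [-0.032,0,0,0,0,-3],
    [-0.036,0,0,0,0,-4.7],
    [-0.04,0,0,0,0,-6.4],
    [-0.0447,0,0,0,0,-8.1],
    [-0.049,0,0,0,0,-9.9],
    [-0.0535,0,0,0,0,-11.6],
  ],
)

```text
t: 10.35
tcp_pos: [0.4734, 0.1157, 0.1018]
eef_rot: [[-0.307, 0.952, 0.001], [0.952, 0.307, 0.0], [0.0, 0.001, -1.0]]
force: [1.3, 1.9, -0.5]
grip_width: 0.0004
grip_force: 0.5
```

```bash
python3 - <<'E'
from arc import *
where(); print([[float(x) for x in r] for r in rows(np.arange(1.08,.29,-.04))])
E
```

```text
t 10.35 tool th 1.0974217166417048 along 0.14331124019108019 off -0.02112577543960309 door th if touching 1.098299354760966 z 0.10177486124638113 Fn -1.42484358203285 [ 1.29887518  1.91619695 -0.45246227]
[[-0.0027, -0.002, 0.0, 0.0, 0.0, -1.0], [-0.0085, -0.0027, 0.0, 0.0, 0.0, -3.3], [-0.0143, -0.003, 0.0, 0.0, 0.0, -5.6], [-0.0202, -0.0032, 0.0, 0.0, 0.0, -7.9], [-0.026, -0.0031, 0.0, 0.0, 0.0, -10.2], [-0.0319, -0.0028, 0.0, 0.0, 0.0, -12.5], [-0.0377, -0.0023, 0.0, 0.0, 0.0, -14.7], [-0.0435, -0.0015, 0.0, 0.0, 0.0, -17.0], [-0.0493, -0.0005, 0.0, 0.0, 0.0, -19.3], [-0.055, 0.0008, 0.0, 0.0, 0.0, -21.6], [-0.0607, 0.0022, 0.0, 0.0, 0.0, -23.9], [-0.0663, 0.0039, 0.0, 0.0, 0.0, -26.2], [-0.0719, 0.0059, 0.0, 0.0, 0.0, -28.5], [-0.0773, 0.008, 0.0, 0.0, 0.0, -30.8], [-0.0827, 0.0104, 0.0, 0.0, 0.0, -33.1], [-0.0879, 0.0129, 0.0, 0.0, 0.0, -35.4], [-0.0931, 0.0157, 0.0, 0.0, 0.0, -37.7], [-0.0982, 0.0187, 0.0, 0.0, 0.0, -40.0], [-0.1031, 0.0219, 0.0, 0.0, 0.0, -42.3], [-0.1079, 0.0252, 0.0, 0.0, 0.0, -44.5]]
```

>>> servo_tool(
  moves=[
    [-0.003,-0.002,0,0,0,-1],
    [-0.0085,-0.0027,0,0,0,-3.3],
    [-0.0143,-0.003,0,0,0,-5.6],
    [-0.0202,-0.0032,0,0,0,-7.9],
    [-0.026,-0.0031,0,0,0,-10.2],
    [-0.0319,-0.0028,0,0,0,-12.5],
    [-0.0377,-0.0023,0,0,0,-14.7],
    [-0.0435,-0.0015,0,0,0,-17],
    [-0.0493,-0.0005,0,0,0,-19.3],
    [-0.055,0.0008,0,0,0,-21.6],
    [-0.0607,0.0022,0,0,0,-23.9],
    [-0.0663,0.0039,0,0,0,-26.2],
    [-0.0719,0.0059,0,0,0,-28.5],
    [-0.0773,0.008,0,0,0,-30.8],
    [-0.0827,0.0104,0,0,0,-33.1],
    [-0.0879,0.0129,0,0,0,-35.4],
    [-0.0931,0.0157,0,0,0,-37.7],
    [-0.0982,0.0187,0,0,0,-40],
    [-0.1031,0.0219,0,0,0,-42.3],
    [-0.1079,0.0252,0,0,0,-44.5],
  ],
)

```text
t: 12.02
tcp_pos: [0.5298, 0.0209, 0.1016]
eef_rot: [[-0.886, 0.463, -0.001], [0.463, 0.886, 0.0], [0.001, -0.0, -1.0]]
force: [-1.3, 1.6, 0.9]
grip_width: 0.0006
grip_force: 1.1
```

```bash
python3 - <<'E'
from arc import *
where(); print([[float(x) for x in r] for r in rows([.3,.28,.26,.24,.22,.2,.18,.16,.14,.12,.1,.08,.06,.04,.02,0,-.02,-.04])])
E
```

```text
t 12.0167 tool th 0.3203713029725348 along 0.14533686453794767 off -0.02164858168393595 door th if touching 0.32483388292823256 z 0.1015725586958225 Fn -1.909658180747408 [-1.31227951  1.61180713  0.90343315]
[[-0.0036, -0.0001, 0.0, 0.0, 0.0, -1.2], [-0.0065, -0.0004, 0.0, 0.0, 0.0, -2.3], [-0.0094, -0.0007, 0.0, 0.0, 0.0, -3.5], [-0.0124, -0.0009, 0.0, 0.0, 0.0, -4.6], [-0.0153, -0.001, 0.0, 0.0, 0.0, -5.8], [-0.0182, -0.0011, 0.0, 0.0, 0.0, -6.9], [-0.0211, -0.0012, 0.0, 0.0, 0.0, -8.0], [-0.0241, -0.0012, 0.0, 0.0, 0.0, -9.2], [-0.027, -0.0011, 0.0, 0.0, 0.0, -10.3], [-0.0299, -0.0009, 0.0, 0.0, 0.0, -11.5], [-0.0329, -0.0007, 0.0, 0.0, 0.0, -12.6], [-0.0358, -0.0005, 0.0, 0.0, 0.0, -13.8], [-0.0387, -0.0002, 0.0, 0.0, 0.0, -14.9], [-0.0416, 0.0002, 0.0, 0.0, 0.0, -16.1], [-0.0445, 0.0006, 0.0, 0.0, 0.0, -17.2], [-0.0474, 0.0011, 0.0, 0.0, 0.0, -18.4], [-0.0503, 0.0016, 0.0, 0.0, 0.0, -19.5], [-0.0531, 0.0022, 0.0, 0.0, 0.0, -20.6]]
```

>>> servo_tool(
  moves=[
    [-0.0036,0,0,0,0,-1.2],
    [-0.0065,-0.0004,0,0,0,-2.3],
    [-0.0094,-0.0007,0,0,0,-3.5],
    [-0.0124,-0.0009,0,0,0,-4.6],
    [-0.0153,-0.001,0,0,0,-5.8],
    [-0.0182,-0.0011,0,0,0,-6.9],
    [-0.02,-0.0012,0,0,0,-7.5],
    [-0.0211,-0.0012,0,0,0,-8],
  ],
)

```text
t: 12.68
tcp_pos: [0.5485, 0.0099, 0.1011]
eef_rot: [[-0.942, 0.336, -0.0], [0.336, 0.942, -0.0], [0.0, -0.0, -1.0]]
force: [-2.3, -1.2, 0.6]
grip_width: 0.0005
grip_force: 1.0
```

>>> servo_tool(
  moves=[
    [-0.001,0,0,0,0,-0.4],
    [-0.002,0,0,0,0,-0.8],
    [-0.003,0,0,0,0,-1.2],
    [-0.004,0,0,0,0,-1.6],
  ],
)

```text
t: 13.02
tcp_pos: [0.552, 0.0087, 0.1011]
eef_rot: [[-0.951, 0.31, -0.001], [0.31, 0.951, -0.0], [0.0, -0.0, -1.0]]
force: [-2.5, -1.5, -0.1]
grip_width: 0.0001
grip_force: 1.1
```

>>> servo_tool(
  moves=[
    [-0.001,0,0,0,0,-0.4],
    [-0.002,0,0,0,0,-0.8],
    [-0.003,0,0,0,0,-1.2],
    [-0.003,0,0,0,0,-1.2],
  ],
)

```text
t: 13.35
tcp_pos: [0.5552, 0.0078, 0.1012]
eef_rot: [[-0.957, 0.29, 0.0], [0.29, 0.957, -0.0], [-0.0, 0.0, -1.0]]
force: [-2.2, -0.5, -0.5]
grip_width: 0.0004
grip_force: 0.8
```

>>> servo_tool(
  moves=[
    [-0.001,0,0,0,0,-0.4],
    [-0.002,0,0,0,0,-0.8],
    [-0.002,0,0,0,0,-0.8],
  ],
)

```text
t: 13.6
tcp_pos: [0.5571, 0.0072, 0.1013]
eef_rot: [[-0.961, 0.277, 0.0], [0.277, 0.961, -0.0], [-0.0, 0.0, -1.0]]
force: [-2.1, -0.5, 0.2]
grip_width: 0.0002
grip_force: 0.9
```

>>> servo_tool(
  moves=[
    [-0.001,0,0,0,0,-0.4],
    [-0.002,0,0,0,0,-0.8],
    [-0.002,0,0,0,0,-0.8],
  ],
)

```text
t: 13.85
tcp_pos: [0.5591, 0.0066, 0.1013]
eef_rot: [[-0.965, 0.263, 0.0], [0.263, 0.965, -0.0], [-0.0, 0.0, -1.0]]
force: [-2.8, -0.8, 0.4]
grip_width: 0.0007
grip_force: 0.9
```

>>> servo_tool(
  moves=[
    [-0.001,0,0,0,0,-0.4],
    [-0.002,0,0,0,0,-0.8],
    [-0.002,0,0,0,0,-0.8],
  ],
)

```text
t: 14.1
tcp_pos: [0.561, 0.0061, 0.1013]
eef_rot: [[-0.968, 0.25, 0.0], [0.25, 0.968, -0.0], [-0.0, 0.0, -1.0]]
force: [-2.2, -1.7, 0.2]
grip_width: 0.0005
grip_force: 0.9
```

>>> servo_tool(
  moves=[
    [-0.001,0,0,0,0,-0.4],
    [-0.002,0,0,0,0,-0.8],
    [-0.002,0,0,0,0,-0.8],
  ],
)

```text
t: 14.35
tcp_pos: [0.5629, 0.0056, 0.1012]
eef_rot: [[-0.972, 0.236, 0.0], [0.236, 0.972, -0.0], [-0.0, -0.0, -1.0]]
force: [-2.5, -0.7, -0.2]
grip_width: 0.0004
grip_force: 0.9
```

>>> servo_tool(
  moves=[
    [-0.001,0,0,0,0,-0.4],
    [-0.002,0,0,0,0,-0.8],
    [-0.002,0,0,0,0,-0.8],
  ],
)

```text
t: 14.6
tcp_pos: [0.5634, 0.0053, 0.1012]
eef_rot: [[-0.975, 0.223, -0.003], [0.223, 0.975, 0.0], [0.003, -0.001, -1.0]]
force: [-5.6, -1.1, 3.2]
grip_width: 0.0005
grip_force: 3.0
```

>>> servo_tool(
  moves=[
    [-0.001,0,0,0,0,-0.4],
    [-0.002,0,0,0,0,-0.8],
    [-0.002,0,0,0,0,-0.8],
  ],
)

```text
t: 14.85
tcp_pos: [0.5644, 0.0048, 0.1012]
eef_rot: [[-0.978, 0.209, -0.006], [0.209, 0.978, 0.0], [0.006, -0.001, -1.0]]
force: [-8.6, -0.5, 6.4]
grip_width: 0.0004
grip_force: 4.1
```

```bash
python3 - <<'E'
from arc import *
where()
E
```

```text
t 14.85 tool th 0.049446298724658444 along 0.14270375194942864 off -0.022526042419863997 door th if touching 0.06013967035533815 z 0.10120803067143028 Fn -8.303029100681476 [-8.60525929 -0.53463147  6.36922194]
```

>>> servo_tool(
  moves=[
    [0,0,-0.0005,0,0,0],
    [0,0,-0.001,0,0,0],
    [-0.0005,0,-0.001,0,0,-0.2],
    [-0.0005,0,-0.001,0,0,-0.2],
  ],
)

```text
t: 15.18
tcp_pos: [0.5644, 0.0048, 0.1013]
eef_rot: [[-0.979, 0.206, -0.007], [0.206, 0.979, 0.0], [0.007, -0.001, -1.0]]
force: [-8.6, -0.2, 0.6]
grip_width: 0.0006
grip_force: 3.7
```

>>> servo_tool(
  moves=[
    [-0.0005,0,-0.0003,0,0,-0.2],
    [-0.001,0,-0.0006,0,0,-0.4],
    [-0.001,0,-0.0006,0,0,-0.4],
  ],
)

```text
t: 15.43
tcp_pos: [0.5646, 0.0046, 0.1014]
eef_rot: [[-0.98, 0.199, -0.009], [0.199, 0.98, 0.0], [0.009, -0.001, -1.0]]
force: [-8.7, 0.6, -0.3]
grip_width: 0.0003
grip_force: 4.2
```

>>> servo_tool(
  moves=[
    [-0.0005,0,-0.0003,0,0,-0.2],
    [-0.0005,0,-0.0003,0,0,-0.2],
  ],
)

```text
t: 15.6
tcp_pos: [0.5647, 0.0046, 0.1014]
eef_rot: [[-0.981, 0.196, -0.01], [0.196, 0.981, 0.001], [0.01, -0.002, -1.0]]
force: [-9.0, -0.7, -0.6]
grip_width: 0.0004
grip_force: 4.3
```

>>> servo_tool(
  moves=[
    [-0.0005,0,-0.0001,0,0,-0.2],
    [-0.001,0,-0.0002,0,0,-0.4],
    [-0.001,0,-0.0002,0,0,-0.4],
  ],
)

```text
t: 15.85
tcp_pos: [0.5655, 0.0043, 0.1015]
eef_rot: [[-0.982, 0.189, -0.011], [0.189, 0.982, 0.0], [0.011, -0.002, -1.0]]
force: [-9.4, -1.1, -2.5]
grip_width: 0.0003
grip_force: 4.4
```

>>> servo_tool(
  moves=[
    [-0.0005,0,0,0,0,-0.1],
    [-0.0005,0,0,0,0,-0.1],
  ],
)

```text
t: 16.02
tcp_pos: [0.5658, 0.0042, 0.1015]
eef_rot: [[-0.982, 0.187, -0.011], [0.187, 0.982, 0.0], [0.011, -0.002, -1.0]]
force: [-8.6, -0.3, -1.5]
grip_width: 0.0004
grip_force: 4.5
```

```bash
python3 - <<'E'
from arc import *
where()
s=ctrl.observe(); R=np.array(s['eef_rot']); print(np.array(s['tcp_pos'])+.066*R[:,2], R[:,2], np.array(s['torque']), np.array(s['tau']).round(2))
E
```

```text
t 16.0167 tool th 0.0269989002489881 along 0.14251875635084546 off -0.02418428463720428 door th if touching 0.049338099706959765 z 0.1014691547942923 Fn -8.37299072724979 [-8.57413015 -0.26488753 -1.47678059]
[0.56509093 0.00419133 0.03547334] [-1.12612307e-02  3.01290916e-04 -9.99936545e-01] [ 0.00407611  1.44510896 -0.04422259] [  0.55 -46.27 -23.47   0.1   -2.77  -0.14]
```

>>> servo_tool(
  moves=[
    [-0.0005,0,0,0,0,0],
    [-0.001,0,0,0,0,0],
    [-0.001,0,0,0,0,0],
  ],
)

```text
t: 16.27
tcp_pos: [0.5667, 0.004, 0.1015]
eef_rot: [[-0.982, 0.187, -0.012], [0.187, 0.982, 0.0], [0.011, -0.002, -1.0]]
force: [-10.4, -0.5, -1.5]
grip_width: 0.0006
grip_force: 4.8
```

>>> servo_tool(
  moves=[
    [-0.0005,0,0,0,0,0],
    [-0.001,0,0,0,0,0],
    [-0.001,0,0,0,0,0],
  ],
)

```text
t: 16.52
tcp_pos: [0.5675, 0.0038, 0.1015]
eef_rot: [[-0.982, 0.187, -0.012], [0.187, 0.982, 0.0], [0.012, -0.002, -1.0]]
force: [-9.9, -0.4, -1.6]
grip_width: 0.0009
grip_force: 5.0
```

>>> servo_tool(
  moves=[
    [-0.0005,0,0,0,0,0],
    [-0.001,0,0,0,0,-0.2],
    [-0.001,0,0,0,0,-0.2],
  ],
)

```text
t: 16.77
tcp_pos: [0.5694, 0.0034, 0.1015]
eef_rot: [[-0.983, 0.183, -0.01], [0.183, 0.983, -0.0], [0.009, -0.002, -1.0]]
force: [-5.6, -1.6, -3.4]
grip_width: 0.0004
grip_force: 2.5
```

>>> servo_tool(
  moves=[
    [-0.0005,0,0,0,0,0],
    [-0.001,0,0,0,0,-0.2],
    [-0.001,0,0,0,0,-0.2],
  ],
)

```text
t: 17.02
tcp_pos: [0.5733, 0.0034, 0.1028]
eef_rot: [[-0.984, 0.18, -0.002], [0.18, 0.984, -0.0], [0.002, -0.0, -1.0]]
force: [-4.6, -1.1, -4.2]
grip_width: 0.0003
grip_force: 2.1
```

>>> servo_tool(
  moves=[
    [-0.0005,0,0,0,0,0],
    [-0.001,0,0,0,0,-0.2],
    [-0.001,0,0,0,0,-0.2],
  ],
)

```text
t: 17.27
tcp_pos: [0.5735, 0.0032, 0.1028]
eef_rot: [[-0.984, 0.176, -0.004], [0.176, 0.984, 0.0], [0.004, -0.001, -1.0]]
force: [-6.9, -0.6, -2.8]
grip_width: 0.0005
grip_force: 3.2
```

>>> servo_tool(
  moves=[
    [-0.0005,0,0.0004,0,0,0],
    [-0.0007,0,0.0004,0,0,0],
    [-0.0007,0,0.0004,0,0,0],
  ],
)

```text
t: 17.52
tcp_pos: [0.5736, 0.0032, 0.1027]
eef_rot: [[-0.984, 0.177, -0.005], [0.177, 0.984, 0.0], [0.005, -0.001, -1.0]]
force: [-9.0, 0.3, 1.1]
grip_width: 0.0004
grip_force: 4.3
```

>>> servo_tool(
  moves=[
    [-0.0005,0,0.0002,0,0,0],
    [-0.0005,0,0.0002,0,0,0],
  ],
)

```text
t: 17.68
tcp_pos: [0.5738, 0.0032, 0.1027]
eef_rot: [[-0.984, 0.177, -0.006], [0.177, 0.984, 0.0], [0.006, -0.001, -1.0]]
force: [-8.8, 0.2, 2.3]
grip_width: 0.0003
grip_force: 5.0
```

>>> servo_tool(
  moves=[
    [-0.0005,0,-0.0002,0,0,0],
    [-0.0005,0,-0.0002,0,0,0],
  ],
)

```text
t: 17.85
tcp_pos: [0.5739, 0.0032, 0.1027]
eef_rot: [[-0.984, 0.177, -0.007], [0.177, 0.984, 0.0], [0.007, -0.001, -1.0]]
force: [-10.7, 0.2, 2.4]
grip_width: 0.0006
grip_force: 5.2
```

>>> servo_tool(
  moves=[
    [-0.0005,0,-0.0002,0,0,0],
    [-0.0005,0,-0.0002,0,0,0],
  ],
)

```text
t: 18.02
tcp_pos: [0.5741, 0.0032, 0.1028]
eef_rot: [[-0.984, 0.177, -0.008], [0.177, 0.984, 0.001], [0.008, -0.001, -1.0]]
force: [-10.9, 0.9, 2.1]
grip_width: 0.0005
grip_force: 5.4
```

>>> servo_tool(
  moves=[
    [-0.0004,0,-0.0002,0,0,0],
    [-0.0004,0,-0.0002,0,0,0],
  ],
)

```text
t: 18.18
tcp_pos: [0.5742, 0.0031, 0.1028]
eef_rot: [[-0.984, 0.177, -0.008], [0.177, 0.984, 0.001], [0.008, -0.001, -1.0]]
force: [-10.5, 0.1, 1.9]
grip_width: 0.0002
grip_force: 5.6
```

```bash
python3 - <<'E'
from arc import *
where()
E
```

```text
t 18.1833 tool th 0.01618836453651884 along 0.14180093668740726 off -0.01727435593010042 door th if touching -0.010079354337444283 z 0.10277362010492107 Fn -10.320336185548792 [-10.45975945   0.14101308   1.88066125]
```

>>> servo_tool(
  moves=[
    [-0.0003,0,-0.0003,0,0,0],
    [-0.0006,0,-0.0006,0,0,0],
    [-0.0006,0,-0.0006,0,0,0],
  ],
)

```text
t: 18.43
tcp_pos: [0.5743, 0.0031, 0.1028]
eef_rot: [[-0.984, 0.177, -0.01], [0.177, 0.984, 0.001], [0.01, -0.001, -1.0]]
force: [-12.0, 0.8, -1.0]
grip_width: 0.0004
grip_force: 5.6
```

>>> servo_tool(
  moves=[
    [-0.0003,0,-0.0001,0,0,0],
    [-0.0005,0,-0.0002,0,0,0],
    [-0.0005,0,-0.0002,0,0,0],
  ],
)

```text
t: 18.68
tcp_pos: [0.5745, 0.0031, 0.1028]
eef_rot: [[-0.984, 0.177, -0.011], [0.177, 0.984, 0.001], [0.011, -0.001, -1.0]]
force: [-10.9, 1.1, -1.0]
grip_width: -0.0001
grip_force: 5.8
```

>>> servo_tool(
  moves=[
    [0.001,0,0,0,0,0],
    [0.002,0,0,0,0,0],
    [0.003,0,0,0,0,0],
    [0.004,0,0,0,0,0],
    [0.004,0,0,0,0,0],
  ],
)

```text
t: 19.1
tcp_pos: [0.5734, 0.0035, 0.1035]
eef_rot: [[-0.984, 0.177, -0.003], [0.177, 0.984, 0.0], [0.003, -0.0, -1.0]]
force: [-5.4, 0.3, -4.0]
grip_width: 0.0006
grip_force: 2.8
```

>>> servo_tool(
  moves=[
    [0.001,0,0,0,0,0],
    [0.002,0,0,0,0,0],
    [0.003,0,0,0,0,0],
    [0.003,0,0,0,0,0],
  ],
)

```text
t: 19.43
tcp_pos: [0.5729, 0.0038, 0.1049]
eef_rot: [[-0.984, 0.177, 0.004], [0.177, 0.984, 0.0], [-0.004, 0.001, -1.0]]
force: [-0.4, 0.0, -0.6]
grip_width: 0.0002
grip_force: 0.7
```

```bash
python3 - <<'E'
from arc import *
where()
E
```

```text
t 19.4333 tool th 0.016472791817115695 along 0.14134972537246718 off -0.018657196161805764 door th if touching -0.00010021059339364313 z 0.10490779266310274 Fn -0.35172599560328943 [-0.3520147   0.0297394  -0.64611573]
```

Force drops to about zero while the door stays put, so it looks latched. I'll back off and check.

>>> servo_tool(
  moves=[
    [0.001,0,0,0,0,0],
    [0.003,0,0,0,0,0],
    [0.006,0,0,0,0,0],
    [0.012,0,0,0,0,0],
    [0.025,0,0,0,0,0],
    [0.05,0,0,0,0,0],
    [0.08,0,-0.03,0,0,0],
    [0.08,0,-0.07,0,0,0],
    [0.08,0,-0.11,0,0,0],
    [0.11,0,-0.15,0,0,0],
    [0.15,0,-0.15,0,0,0],
    [0.15,0,-0.15,0,0,0],
    [0.15,0,-0.15,0,0,0],
  ],
)

```text
t: 20.52
tcp_pos: [0.4219, 0.0305, 0.255]
eef_rot: [[-0.984, 0.176, 0.002], [0.176, 0.984, 0.0], [-0.002, 0.0, -1.0]]
force: [-0.3, 0.3, -0.7]
grip_width: 0.0004
grip_force: 0.0
```

```bash
python3 - <<'E'
from arc import *
s=ctrl.observe(); print(s['t'],s['tcp_pos'],s['force'])
im=save('top','top3')
cv2.imwrite('pics/top3c.png',cv2.resize(im[180:340,160:380,::-1],(800,582),interpolation=cv2.INTER_CUBIC))
E
```

```text
20.5167 [0.42191463 0.03049481 0.25497467] [-0.26055133  0.31003262 -0.66444765]
```

View pics/top3c.png

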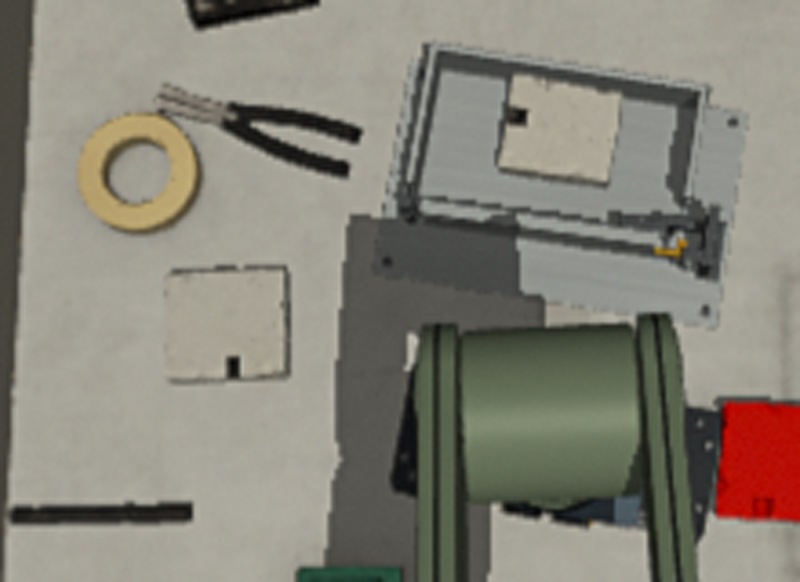

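The top view shows the door shut, running from the hinge at crop (405,212) to the bolt at (675,248). The mould is home and the bystanders haven't moved. I'll let a little more time pass to check that nothing creeps.

>>> servo_tool(
  moves=[
    [0,0,0,0,0,0],
    [0,0,0,0,0,0],
    [0,0,0,0,0,0],
    [0,0,0,0,0,0],
    [0,0,0,0,0,0],
    [0,0,0,0,0,0],
    [0,0,0,0,0,0],
    [0,0,0,0,0,0],
    [0,0,0,0,0,0],
    [0,0,0,0,0,0],
    [0,0,0,0,0,0],
    [0,0,0,0,0,0],
  ],
)

```text
t: 21.57
tcp_pos: [0.424, 0.0303, 0.2542]
eef_rot: [[-0.984, 0.177, 0.0], [0.177, 0.984, -0.0], [-0.0, -0.0, -1.0]]
force: [-0.1, 0.9, -0.5]
grip_width: 0.0006
grip_force: 0.0
```

```bash
python3 - <<'E'
from arc import *
from rig import job_done
a=cv2.imread('pics/top3.png')[180:265,250:370].astype(int); b=imaging.grab_frame('top')[180:265,250:370,::-1].astype(int)
n=(abs(a-b).max(2)>40).sum(); print(n)
if n<15: print(job_done())
E
```

```text
38
```

```bash
python3 - <<'E'
from arc import *
a=cv2.imread('pics/top3.png').astype(int); im=save('top','top4'); b=im[:,:,::-1].astype(int)
d=abs(a-b).max(2)>40; v,u=np.nonzero(d[180:265,250:370]); print(sorted(zip((u+250).tolist(),(v+180).tolist())))
cv2.imwrite('pics/top4c.png',cv2.resize(im[220:275,255:365,::-1],(800,400),interpolation=cv2.INTER_CUBIC))
E
```

```text
[(254, 252), (257, 238), (258, 238), (259, 238), (260, 238), (261, 237), (261, 238), (262, 238), (262, 239), (263, 239), (264, 239), (265, 239), (266, 239), (267, 239), (268, 239), (291, 240), (292, 240), (293, 239), (296, 238), (297, 238), (298, 236), (298, 238), (302, 239), (302, 240), (302, 248), (303, 241), (304, 260), (305, 260), (306, 260), (307, 260), (308, 260), (309, 261), (310, 262), (339, 264), (340, 264), (341, 264), (342, 264), (343, 264)]
```

View pics/top4c.png

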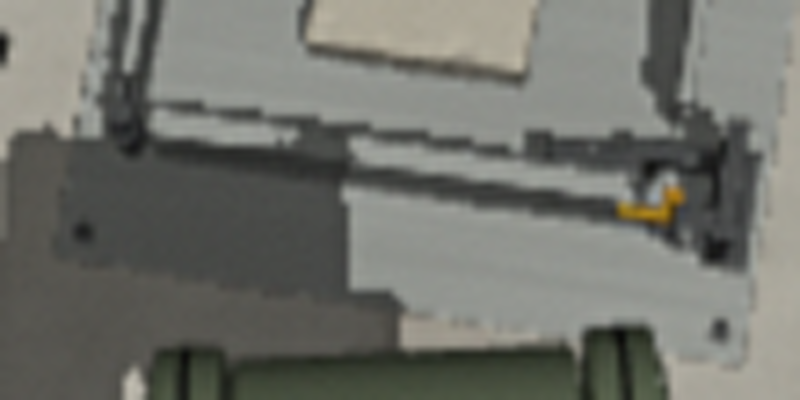

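Only the edges of the arm's shadow changed. The bolt and door haven't moved after about 2 s with nothing touching them, so the latch is holding.

```bash
python3 -c "
from rig import job_done
print(job_done())"
```

```text
the job is handed in; nothing more can be done
None
```

The mould half is home against the back wall, and the door has stayed shut by itself since I backed the arm off. I pressed it with at most about 12 N, the bystanders near the box did not move, and the job was handed in at about 22 s.

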